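Close the bench caliper on a heater block

ROBOT

A 6-joint arm with a two-finger parallel gripper is mounted at the origin on a cart in front of the work surface, level with it; the furniture and walls round the work are solid. World frame = base frame: x ahead of the robot, y to its left, z up, the work surface at z = 0. Lengths are in m, angles in degrees, forces in N, time in s.
With the tool pointing down it reaches from about 0.35 to 0.875 m from the base axis. Payload 4.2 kg.
Tool frame: the origin (TCP) lies on the front face of the gripper's body, between the roots of the fingers; the fingertips stand finger_overhang ahead of it and the grasp point (between the pads) lies 51 mm ahead of it (finger_overhang is the distance from the TCP to the fingertips, in m); z points along the fingers, y is the line along which they close (so a half turn about z gives the same grasp; the last joint's range is limited). The gripper opens to 87 mm and grips with 3 to 60 N. Pads are 19 mm wide; open, the fingers measure 117 mm over their backs; the gripper's body (75 mm by 190 mm) begins 51 mm behind the grasp point.
Start: joints at [14.817, 22.042, 0.453, 0, -68.411, -14.817], TCP at [0.625, 0, 0.292] pointing down, gripper open.
Joint ranges: [-179.83, 179.83], [-69.29, 118.12], [-61.27, 80.66], [-181.25, 117.63], [-171.15, -9.14], [-177.46, 177.46]. Speed limits (degrees/s): [159.86, 159.86, 180, 180, 180, 180].

INTERFACE

Orientations are given as a 3x3 rotation matrix whose columns are the frame's x, y, z axes.
In Python, from station import sense, capture, camera_model, finish_job, finger_overhang gives the robot as it stands. The module is installed in compiled form; this text tells all that it offers.
- The arm moves only by the tool jog_arm, never from a script. Its argument "rows" is a list that holds one entry, the list of rows, each a list of 4 numbers: the shift along the tool's x, y, z in m, then the turn about the tool's z in rad. A call has 1 to 20 rows; each row shifts and turns the commanded pose from where the row before left it, along the tool's axes as they then stand; what a row does not reach is not made up. A row lasts 1/8 s, in which the tool goes at most 62.5 mm and 10.7 degrees, less where a joint would pass 70% of its speed; a pose out of reach is approached as far as the arm can. A call is refused whole if a number of a shift passes 0.0625 or a number of a turn 0.188, either way. A call with a gripper value outside its range is refused whole. "claw" is the opening, from 0 (shut) to 1 (fully open), set as the call begins (left out, the last holds). The fingers move at their own pace and stop on an object; the grip force is fixed at half the most. Time passes only in rows, so rows that do not move let the fingers close. It gives the time, the measured TCP pose, the force, the opening and the grip force at its end, in the units of the state.
- sense(): the state, without advancing time (a new reading comes with each control period).
- capture(name): name is "scene" or "side" or "wrist"; returns the picture (384x512x3 uint8, red, green, blue); there is no depth.
- camera_model(name): a dict with "fovy" (degrees; the focal length in pixels is half the picture's height over the tangent of half this angle, whatever the lens; pixels are square), "cx", "cy" (the principal point, pixels), "eye" and "rotation" of the camera in the world. Camera axes: x right, y down, z forward; pixel columns grow to the right and rows downward; lengths in m; the calibration is good to about 2 mm. A picture is of the moment at which its call begins: read the wrist's pose just before it. camera_model takes no time and is no camera call; for the wrist camera it gives the pose at the moment of the call.
- finish_job(): hands the job in; it is judged then, once.
The state is a dict: "time_s": time; "joints": joint angles; "joint_velocities": joint speeds; "effort": joint torques, N m; "tcp_pos": TCP position; "ee_rot": TCP orientation; "wrist_force": force on the tool from outside, world axes, zero at the start; "moment": the same for the moment, N m; "gripper_width": opening from 0.0 (shut) to 1.0 (fully open); "gripper_force": force on a finger pad.
Only numpy, scipy, OpenCV 4.12 (cv2) and the standard library are available. Lean on these libraries where they do the work, as an engineer would, in place of code of your own. Each camera call takes 0.05 s, during which the arm holds its last target. There are 200 camera calls.

TASK

Measure the thickness (the shorter horizontal side) of the aluminium heater block with the bench caliper: slide the moving jaw open, stand the block upright on the blue base plate between the jaws, square to them, and let go of it. Then slide the moving jaw in by its red tab until the block is held lightly between both jaws, without forcing the jaw askew, and leave it closed like that. Leave the alumina plug, the round tin and the small blue box where they are.

Things in the scene. Friction and masses are not known exactly. Their poses are not given: they have to be found in the camera images.
- caliper: Bench caliper, fixed to the worktop: blue base plate 160 (x) x 320 (y) x 12 mm high, origin at the centre of its underside; the block is to stand on this plate, whose top is at z = 12 mm. A steel beam lies along the caliper's y axis at x = +45 mm, its top at z = 29 mm; dark clamps (40 x 22 mm, top at z = 38 mm) hold it at y = -140 and +135 mm. The two jaws reach from the beam towards -x, from x = +45 to x = -34 mm, at heights z = 16 to 36 mm. Measuring direction is y.
- fixed_jaw: Fixed steel jaw on the +y side, part of the caliper and with the same axes. Its flat measuring face looks to the caliper's -y and lies at y = +85 mm in the caliper frame; the origin is on that face's plane at caliper x = +45 mm, z = 0.
- moving_jaw: Steel jaw carried by the slider, same shape as the fixed jaw; its measuring face looks to the caliper's +y. Origin on the plane of its face at caliper x = +45 mm, z = 0; axes parallel to the caliper's when it is not askew. It sits on the slider by a stiff sprung pivot (vertical axis at its origin, 10 N m/rad, stop at 0.12 rad) that straightens it, so it cocks if pressed hard: 5 N on a part tilts it 0.015 to 0.04 rad, the more the nearer the tip it bears.
- slider (a joint): Opening of the caliper in m: 0 with the jaws together, up to 0.1 fully open. The slider moves along the caliper's -y as it opens, needs about 1.5 N (and some 2 N more to push the block along), and stays where it is left. It starts open by only 8 to 30 mm.
- slider_tab (a point): Grip point on the red tab by which the slider is moved: an upright square post 16 x 16 mm standing over the beam axis on the black slider, from z = 41 to z = 95 mm; this point is on its axis at z = 80 mm, 60 mm behind (caliper -y) the face of the moving jaw. The black slider under it is 36 mm (x) by 62 mm (y), its top at z = 41 mm. Axes as the caliper's.
- block_center (a point): Centre (half-way up) of the loose aluminium heater block, 40 mm (its x: the thickness to measure) x 60 mm (its y) x 80 mm high, about 0.35 kg, standing upright with three dark bores in its top. Between the jaws its 60 mm side runs along the jaws and its x axis along the caliper's y (either way round). When it stands on the base plate this point is 52 mm above the worktop; a good spot for it is at caliper x = -15 mm. Grip it near its top to stay clear of the jaws.
- tube_plug: Bystander: cream alumina plug with a small loop on top, 41 mm across, 59 mm high, standing loose. Origin at the centre of its underside.
- gasket_tin: Bystander: round grey flat tin, 62 mm across, 22 mm high, loose. Origin at the centre of its underside.
- fuse_box: Bystander: small blue box with a clear lid, 47 x 66 x 23 mm, loose. Origin at the centre of its underside.
- block: The same aluminium block, origin at the centre of its underside, axes as for its centre point.
Not all that is in view belongs to the job. Of the things that look like the block, the smallest one is meant.

How it is judged:
By the outcome, as a careful person would: the job done as asked, in the order asked, and still so for the second after the job is handed in, with the robot touching nothing.
It also fails if it takes over 67 s, if anything falls off the work surface, if the arm or the gripper's body presses on something with over 40 N, if the wrist force passes 120 N, or if a joint passes its speed limit or range.

## Working session

There is one attempt and no reset: what is moved stays moved. The work goes in short steps, Python scripts to look and compute and a tool call to move; the robot and the scene stay as the last step left them, time stands still between calls to the robot, and variables do not carry over. Pictures are saved under pics/ and viewed, at most 10 in all, crops included, and the job is handed in when it is done.

Besides the shell and the picture viewer there is one more tool, called after "Request:" in YAML: its name, and indented under it one key for each argument. jog_arm: Moves the arm, as the interface text tells. Its arguments: {"type":"object","properties":{"rows":{"type":"array"},"claw":{"type":"number"}},"required":["rows"]}

```bash
mkdir -p pics; python3 - <<'E'
from station import *
import cv2, numpy as np
np.set_printoptions(precision=4,suppress=True)
ims=[]
for n in ("scene","side"):
    im=capture(n); cv2.imwrite(f"pics/{n}.png",im[:,:,::-1]); print(n,camera_model(n))
im=capture("wrist");cv2.imwrite("pics/wrist0.png",im[:,:,::-1]);print(camera_model("wrist"))
print(finger_overhang); s=sense(); print(s["time_s"],s["ee_rot"],s["gripper_width"])
a=cv2.imread("pics/scene.png");b=cv2.imread("pics/side.png")
E
```

```text
scene {'fovy': 46.78057482112155, 'cx': 256.3999307400843, 'cy': 193.49562320883143, 'eye': array([-0.1259, -1.0766,  0.8719]), 'rotation': array([[ 0.8208, -0.3204,  0.4729],
       [-0.5712, -0.4586,  0.6807],
       [-0.0012, -0.8289, -0.5594]])}
side {'fovy': 54.50217644249903, 'cx': 252.45091887423584, 'cy': 195.9194883419227, 'eye': array([ 0.4445, -1.5538,  0.6744]), 'rotation': array([[ 0.9973, -0.0476,  0.0565],
       [-0.0702, -0.3729,  0.9252],
       [-0.0229, -0.9267, -0.3752]])}
{'fovy': 68.37634109875245, 'cx': 257.7059735329487, 'cy': 190.53019983225, 'eye': array([ 0.6241, -0.078 ,  0.3847]), 'rotation': array([[-1.    ,  0.0005, -0.0012],
       [ 0.0002,  0.959 ,  0.2834],
       [ 0.0013,  0.2834, -0.959 ]])}
0.0697
0.15 [[-0.0001 -1.     -0.0018]
 [-1.      0.0001 -0.0001]
 [ 0.0001  0.0018 -1.    ]] 0.9982450705989667
```

View pics/scene.png

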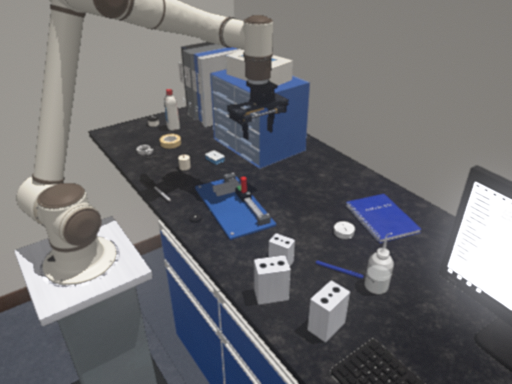

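View pics/side.png

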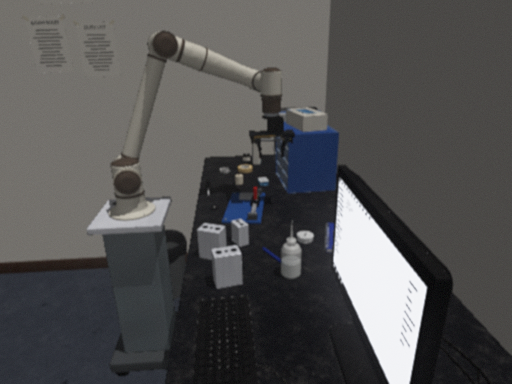

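The scene picture shows three block-like things: small at (282,250), larger at (271,280) and (328,310). The smallest is (282,250). The caliper is at (235,205), its red tab at (244,185). I'll confirm in one crop and check the wrist view.

```bash
cat > h.py <<'E'
from station import *
import cv2, numpy as np
np.set_printoptions(precision=4,suppress=True)
def K(m): f=192/np.tan(np.radians(m["fovy"]/2)); return np.array([[f,0,m["cx"]],[0,f,m["cy"]],[0,0,1]])
def world(m,uv,z):
    d=m["rotation"]@np.linalg.solve(K(m),[*uv,1]); return (m["eye"]+d*(z-m["eye"][2])/d[2])[:2]
def pix(m,P):
    p=(np.asarray(P)-m["eye"])@m["rotation"]@K(m).T; return p[:,:2]/p[:,2:]
E
python3 - <<'E'
from h import *
a=cv2.imread("pics/scene.png")[165:345,185:360]
cv2.imwrite("pics/c1.png",cv2.resize(a,None,fx=3.3,fy=3.3,interpolation=cv2.INTER_CUBIC))
m=camera_model("scene")
for p,z in [((282,241),.08),((271,264),.08),((328,291),.08),((197,187),.012),((273,225),.012),((238,235),.012),((244,178),.095),((184,168),0),((215,157),.0),((344,230),.02)]: print(p,world(m,p,z))
E
```

```text
(282, 241) [ 0.4679 -0.3451]
(271, 264) [ 0.3887 -0.4015]
(328, 291) [ 0.4453 -0.5557]
(197, 187) [0.4522 0.1241]
(273, 225) [ 0.543  -0.2048]
(238, 235) [ 0.4264 -0.1833]
(244, 178) [ 0.5497 -0.0327]
(184, 168) [0.4834 0.2873]
(215, 157) [0.6246 0.2935]
(344, 230) [ 0.7   -0.357]
```

View pics/c1.png

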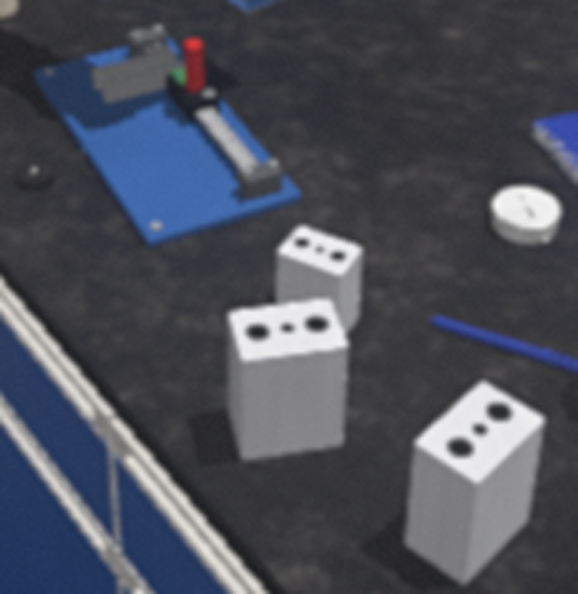

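View pics/wrist0.png

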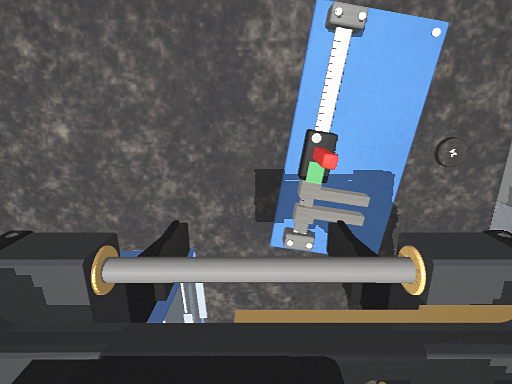

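The crop confirms it: the block at (282,250) is clearly the smallest of the three. The wrist view shows the caliper from above, with plate corners at (449,21) and (272,246), clamp screws at (350,13) and (300,243), and the tab at (325,158).

```bash
python3 - <<'E'
from h import *
m=camera_model("wrist")
obs=[((449,21),.012,(-.08,-.16)),((272,246),.012,(.08,.16)),((350,13.5),.038,(.045,-.14)),((300,243),.038,(.045,.135))]
W=np.array([world(m,u,z) for u,z,_ in obs]);L=np.array([l for *_,l in obs])
w=W-W.mean(0);l=L-L.mean(0)
th=np.arctan2((l[:,0]*w[:,1]-l[:,1]*w[:,0]).sum(),(l*w).sum())
R=np.array([[np.cos(th),-np.sin(th)],[np.sin(th),np.cos(th)]]);t=W.mean(0)-R@L.mean(0)
print("cal",t,np.degrees(th));print((W-t)@R-L)
print("tab top",(world(m,(320,150),.095)-t)@R,"tab world",world(m,(320,150),.095))
for u in [(300,190),(362,206),(300,207),(362,210)]: print(u,(world(m,u,.036)-t)@R)
s=camera_model("scene");f=lambda x,y:(185+x/3.3,165+y/3.3)
C=np.array([world(s,f(*p),.08) for p in [(301,226),(363,247),(345,275),(277,254)]])
B=[world(s,f(*p),.08) for p in [(302,243),(338,256)]]
d=B[1]-B[0];print(C,C.mean(0),np.degrees(np.arctan2(d[1],d[0])),np.linalg.norm(np.diff(C,axis=0),axis=1))
E
```

```text
cal [ 0.5012 -0.029 ] -8.509132456784114
[[ 0.0014  0.0012]
 [-0.0011 -0.001 ]
 [-0.0009 -0.0009]
 [ 0.0006  0.0007]]
tab top [0.059 0.002] tab world [ 0.5598 -0.0357]
(300, 190) [0.0594 0.0628]
(362, 206) [-0.025   0.0723]
(300, 207) [0.055  0.0856]
(362, 210) [-0.0264  0.0777]
[[ 0.4745 -0.3099]
 [ 0.5003 -0.3617]
 [ 0.466  -0.3809]
 [ 0.436  -0.3278]] [ 0.4692 -0.3451] -64.71914974388814 [0.058  0.0394 0.061 ]
```

Request:
jog_arm:
  rows:
    - [[0.012, 0.026, 0, 0.05], [0.012, 0.026, 0, 0.05], [0.012, 0.026, 0.0, 0.0485], [0, 0, 0, 0], [0, 0, 0, 0]]
  claw: 1

```text
time_s: 0.78
tcp_pos: [0.5458, -0.0319, 0.2924]
ee_rot: [[-0.148, -0.989, 0.001], [-0.989, 0.148, 0.0], [-0.0, -0.001, -1.0]]
wrist_force: [0.6, 0.2, 0.1]
gripper_width: 1.001
gripper_force: 0.0
```

```bash
python3 - <<'E'
from h import *
s=sense();m=camera_model("wrist");im=capture("wrist")
np.savez("m1.npz",**m);cv2.imwrite("pics/w1.png",im[:,:,::-1])
print(s["time_s"],s["tcp_pos"],s["ee_rot"],s["wrist_force"])
th=np.radians(-8.5);R=np.array([[np.cos(th),-np.sin(th)],[np.sin(th),np.cos(th)]]);t=np.array([.5012,-.029])
for l,z in [((-.08,-.16),.012),((.08,.16),.012),((-.08,.16),.012),((.08,-.16),.012),((.045,0),.095),((.045,.085),.036),((-.034,.085),.036)]:
    print(l,pix(m,[[*(t+R@l),z]])[0])
E
```

```text
0.775 [ 0.5458 -0.0319  0.2924] [[-0.1476 -0.9891  0.0006]
 [-0.9891  0.1476  0.0001]
 [-0.0001 -0.0006 -1.    ]] [0.5957 0.1791 0.0706]
(-0.08, -0.16) [362.7528  31.4208]
(0.08, 0.16) [233.7784 269.5648]
(-0.08, 0.16) [340.2545 269.6515]
(0.08, -0.16) [227.3349  31.4278]
(0.045, 0) [256.7385 180.0997]
(0.045, 0.085) [256.9799 230.4221]
(-0.034, 0.085) [315.671  230.4616]
```

View pics/w1.png

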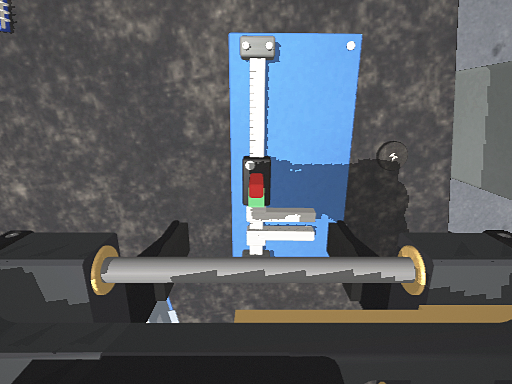

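Predicted plate corners agree within 2–3 px. The tab's top face is at about (256,191), which puts the tab at caliper y ≈ +11 mm, so the opening is about 14 mm.

Request:
jog_arm:
  rows:
    - [[-0.007, 0, 0.02, 0], [0, 0, 0.025, 0], [0, 0, 0.025, 0], [0, 0, 0.025, 0], [0, 0, 0.025, 0], [0, 0, 0.025, 0], [0, 0, 0.016, 0], [0, 0, 0, 0], [0, 0, 0, 0]]
  claw: 1

```text
time_s: 1.95
tcp_pos: [0.5472, -0.0249, 0.132]
ee_rot: [[-0.147, -0.989, 0.002], [-0.989, 0.147, 0.0], [-0.0, -0.002, -1.0]]
wrist_force: [-0.7, -0.2, 0.5]
gripper_width: 0.997
gripper_force: 0.0
```

Request:
jog_arm:
  rows:
    - [[0, 0, 0, 0], [0, 0, 0, 0], [0, 0, 0, 0], [0, 0, 0, 0], [0, 0, 0, 0], [0, 0, 0, 0]]
  claw: 0

```text
time_s: 2.7
tcp_pos: [0.5464, -0.0251, 0.1312]
ee_rot: [[-0.148, -0.989, -0.0], [-0.989, 0.148, -0.0], [0.0, 0.0, -1.0]]
wrist_force: [-0.5, 0.0, -0.1]
gripper_width: 0.402
gripper_force: 0.0
```

Request:
jog_arm:
  rows:
    - [[0, 0, 0, 0], [0, 0, 0, 0], [0, 0, 0, 0], [0, 0, 0, 0], [0, 0, 0, 0], [0, 0, 0, 0]]
  claw: 0

```text
time_s: 3.45
tcp_pos: [0.5487, -0.025, 0.1316]
ee_rot: [[-0.148, -0.989, 0.005], [-0.989, 0.148, 0.0], [-0.001, -0.005, -1.0]]
wrist_force: [6.1, -1.6, -3.2]
gripper_width: 0.185
gripper_force: 30.0
```

Request:
jog_arm:
  rows:
    - [[0, -0.002, 0, 0], [0.006, 0, 0, 0], [0.01, 0, 0, 0], [0.01, 0, 0, 0], [0.01, 0, 0, 0], [0.01, 0, 0, 0], [0.01, 0, 0, 0], [0.01, 0, 0, 0], [0.006, 0, 0, 0], [0.003, 0, 0, 0], [0, 0, 0, 0], [0, 0, 0, 0]]
  claw: 0

```text
time_s: 4.95
tcp_pos: [0.5372, -0.1001, 0.1315]
ee_rot: [[-0.148, -0.989, -0.0], [-0.989, 0.148, -0.001], [0.001, 0.0, -1.0]]
wrist_force: [0.4, -1.8, 5.3]
gripper_width: 0.178
gripper_force: 30.0
```

Request:
jog_arm:
  rows:
    - [[0, 0, 0, 0], [0, 0, 0, 0], [0, 0, 0, 0], [0, 0, -0.01, 0], [0, 0, -0.02, 0], [0, 0, -0.03, 0], [0, 0, -0.03, 0], [0, 0, -0.03, 0], [0, 0, -0.03, 0], [0, 0, -0.01, 0]]
  claw: 1

```text
time_s: 6.2
tcp_pos: [0.5378, -0.0995, 0.2938]
ee_rot: [[-0.148, -0.989, 0.004], [-0.989, 0.148, 0.0], [-0.001, -0.004, -1.0]]
wrist_force: [0.7, -0.5, -0.3]
gripper_width: 0.998
gripper_force: 0.0
```

Request:
jog_arm:
  rows:
    - [[0.028, 0.003, 0, 0], [0.028, 0.003, 0, 0], [0.028, 0.004, 0, 0], [0.028, 0.004, 0, 0], [0.028, 0.004, 0, 0], [0.028, 0.004, 0, 0], [0.028, 0.003, 0, 0], [0.028, 0.003, 0, 0], [0.028, 0.003, 0, 0], [0, 0, 0, 0.14], [0, 0, 0, 0.14], [0, 0, 0, 0.14], [0, 0, 0, 0.14], [0, 0, 0, 0.14], [0, 0, 0, 0.14], [0, 0, 0, 0.141], [0, 0, 0, 0], [0, 0, 0, 0]]
  claw: 1

```text
time_s: 8.45
tcp_pos: [0.4692, -0.3441, 0.2908]
ee_rot: [[-0.903, -0.429, -0.001], [-0.429, 0.903, 0.0], [0.001, 0.001, -1.0]]
wrist_force: [0.5, -0.2, -0.2]
gripper_width: 0.998
gripper_force: 0.0
```

```bash
python3 - <<'E'
from h import *
s=sense();m=camera_model("wrist");im=capture("wrist")
np.savez("m2.npz",**m);cv2.imwrite("pics/w2.png",im[:,:,::-1])
print(s["time_s"],s["tcp_pos"],s["ee_rot"],s["wrist_force"],s["joints"])
E
```

```text
8.45 [ 0.4692 -0.3441  0.2908] [[-0.9033 -0.4289 -0.0008]
 [-0.4289  0.9033  0.0005]
 [ 0.0005  0.0008 -1.    ]] [ 0.5388 -0.2203 -0.2141] [-20.3177  17.9257  -5.9162  -0.0095 -66.2103 -44.2802]
```

View pics/w2.png

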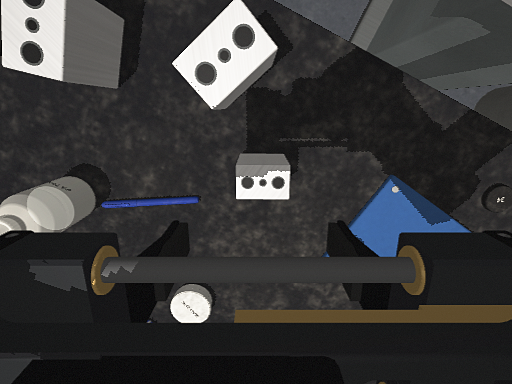

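The block stands square under the tool. Its top face runs from about (236,164) to (290,199), with the middle bore at (263,182). The two larger ones at (225,55) and (60,40) are well clear.

```bash
python3 - <<'E'
from h import *
m=dict(np.load("m2.npz"));s=sense();R=s["ee_rot"]
for p in [(263,182.5),(236,199),(290,200),(248,182.5),(279,182.5)]:
    w=world(m,p,.08); print(p,w,((np.array([*w,0])-s["tcp_pos"])@R)[:2])
E
```

```text
(263, 182.5) [ 0.4683 -0.3377] [-0.002   0.0061]
(236, 199) [ 0.4988 -0.3569] [-0.0214 -0.0244]
(290, 200) [ 0.4736 -0.3011] [-0.0225  0.0368]
(248, 182.5) [ 0.4754 -0.3527] [-0.002  -0.0106]
(279, 182.5) [ 0.4606 -0.3216] [-0.002   0.0239]
```

Request:
jog_arm:
  rows:
    - [[-0.002, 0.006, 0.02, 0], [0, 0, 0.025, 0], [0, 0, 0.025, 0], [0, 0, 0.025, 0], [0, 0, 0.025, 0], [0, 0, 0.025, 0], [0, 0, 0.02, 0], [0, 0, 0.013, 0], [0, 0, 0, 0], [0, 0, 0, 0]]
  claw: 1

```text
time_s: 9.75
tcp_pos: [0.4691, -0.3382, 0.114]
ee_rot: [[-0.904, -0.428, 0.001], [-0.428, 0.904, -0.001], [-0.001, -0.001, -1.0]]
wrist_force: [-0.0, 0.3, -0.2]
gripper_width: 0.997
gripper_force: 0.0
```

Request:
jog_arm:
  rows:
    - [[0, 0, 0, 0], [0, 0, 0, 0], [0, 0, 0, 0], [0, 0, 0, 0], [0, 0, 0, 0], [0, 0, 0, 0], [0, 0, 0, 0]]
  claw: 0.4

```text
time_s: 10.62
tcp_pos: [0.4688, -0.338, 0.1135]
ee_rot: [[-0.904, -0.427, 0.0], [-0.427, 0.904, -0.0], [-0.0, -0.001, -1.0]]
wrist_force: [0.1, 0.4, 1.6]
gripper_width: 0.686
gripper_force: 30.0
```

Request:
jog_arm:
  rows:
    - [[0, 0, -0.01, 0], [0, 0, -0.02, 0], [0, 0, -0.03, 0], [0, 0, -0.03, 0], [0, 0, -0.025, 0], [-0.0152, 0.0267, 0, 0], [-0.0152, 0.0267, 0, 0], [-0.0152, 0.0267, 0, 0], [-0.0152, 0.0267, 0, 0], [-0.0152, 0.0267, 0, 0], [-0.0152, 0.0267, 0, 0], [-0.0152, 0.0267, 0, 0], [-0.0152, 0.0267, 0, 0], [-0.0152, 0.0267, 0, 0], [-0.0152, 0.0267, 0, 0], [-0.0152, 0.0267, 0, 0], [-0.0152, 0.0267, 0, 0], [0, 0, 0, 0]]
  claw: 0.4

```text
time_s: 12.88
tcp_pos: [0.4961, 0.0311, 0.2278]
ee_rot: [[-0.903, -0.429, -0.002], [-0.429, 0.903, 0.0], [0.001, 0.001, -1.0]]
wrist_force: [0.8, -0.5, -4.4]
gripper_width: 0.683
gripper_force: 30.0
```

Request:
jog_arm:
  rows:
    - [[0, 0, 0, -0.14], [0, 0, 0, -0.14], [0, 0, 0, -0.14], [0, 0, 0, -0.14], [0, 0, 0, -0.14], [0, 0, 0, -0.14], [0, 0, 0, -0.141], [0, 0, 0, 0], [0, 0, 0, 0], [0, 0, 0, 0]]
  claw: 0.4

```text
time_s: 14.12
tcp_pos: [0.4965, 0.0295, 0.2281]
ee_rot: [[-0.149, -0.989, -0.0], [-0.989, 0.149, -0.0], [0.0, 0.0, -1.0]]
wrist_force: [0.1, -0.4, -3.0]
gripper_width: 0.69
gripper_force: 30.0
```

```bash
python3 - <<'E'
from h import *
s=sense();m=camera_model("wrist");im=capture("wrist")
np.savez("m3.npz",**m)
cv2.imwrite("pics/w3.png",cv2.resize(im[:260,150:420,::-1],None,fx=2.3,fy=2.3,interpolation=cv2.INTER_CUBIC))
print(s["time_s"],s["tcp_pos"],s["ee_rot"],s["gripper_width"],s["gripper_force"])
E
```

```text
14.125 [0.4965 0.0295 0.2281] [[-0.1493 -0.9888 -0.0004]
 [-0.9888  0.1493 -0.0001]
 [ 0.0001  0.0004 -1.    ]] 0.6898813962468361 29.998660488054156
```

View pics/w3.png

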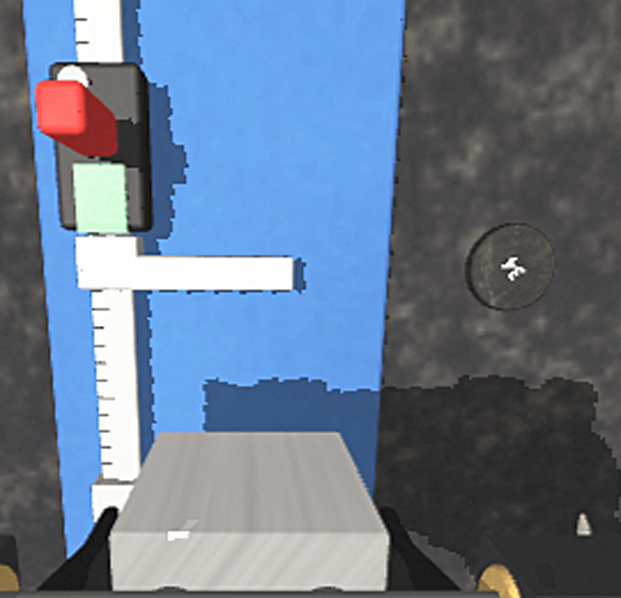

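The block hangs square, 60 mm side along the jaws. The moving jaw's face edge is at crop v≈291, its tip at u≈294, and the tab's top at (60,105). The fixed jaw's root edge is at (105,483).

```bash
python3 - <<'E'
from h import *
m=dict(np.load("m3.npz"));th=np.radians(-8.55);R=np.array([[np.cos(th),-np.sin(th)],[np.sin(th),np.cos(th)]]);t=np.array([.5025,-.029])
f=lambda x,y:(150+x/2.3,y/2.3)
for n,p,z in [("tab",(62,104),.095),("tip",(294,275),.036),("face@tip",(290,291),.036),("face@root",(150,288),.036),("fixed",(107,483),.036),("plateR",(405,20),.012),("plateR",(385,380),.012),("plateL",(24,20),.012),("plateL",(63,480),.012),("beamL",(95,330),.029),("beamR",(136,330),.029),("block bottom",(160,432),.115),("block bottom",(338,432),.115)]:
    print(n,(world(m,f(*p),z)-t)@R*1e3)
print("tcp",(sense()["tcp_pos"][:2]-t)@R*1e3)
E
```

```text
tab [ 43.1134 -64.196 ]
tip [-35.1358  -9.3507]
face@tip [-33.5489  -2.686 ]
face@root [26.4824 -3.9845]
fixed [50.4359 84.9701]
plateR [ -81.0756 -111.5682]
plateR [-81.7558  40.9656]
plateL [  77.8402 -111.6866]
plateL [78.1417 92.2642]
beamL [52.8984 14.7509]
beamR [34.5649 14.7635]
block bottom [13.5835 37.6774]
block bottom [-45.2011  37.7164]
tcp [-14.6251  57.0355]
```

All caliper points agree within 2 mm, and the moving face is at y≈-3, so there is 7 mm to the fixed jaw and 40 mm to the moving one. Lowering.

Request:
jog_arm:
  rows:
    - [[0, 0, 0.02, 0], [0, 0, 0.02, 0], [0, 0, 0.02, 0], [0, 0, 0.02, 0], [0, 0, 0.012, 0], [0, 0, 0.006, 0], [0, 0, 0.002, 0], [0, 0, 0, 0], [0, 0, 0, 0]]
  claw: 0.4

```text
time_s: 15.3
tcp_pos: [0.497, 0.0298, 0.1288]
ee_rot: [[-0.148, -0.989, 0.001], [-0.989, 0.148, 0.0], [-0.001, -0.001, -1.0]]
wrist_force: [0.0, 0.7, -4.3]
gripper_width: 0.688
gripper_force: 30.0
```

Request:
jog_arm:
  rows:
    - [[0, 0, 0.002, 0], [0, 0, 0.001, 0], [0, 0, 0, 0], [0, 0, 0, 0]]
  claw: 0.4

```text
time_s: 15.8
tcp_pos: [0.4967, 0.0297, 0.1255]
ee_rot: [[-0.148, -0.989, 0.0], [-0.989, 0.148, -0.0], [0.0, -0.0, -1.0]]
wrist_force: [-1.0, -0.0, -0.2]
gripper_width: 0.69
gripper_force: 30.0
```

Request:
jog_arm:
  rows:
    - [[0, 0, 0, 0], [0, 0, 0, 0], [0, 0, 0, 0], [0, 0, 0, 0], [0, 0, 0, 0], [0, 0, -0.01, 0], [0, 0, -0.02, 0], [0, 0, -0.03, 0], [0, 0, -0.03, 0], [0, 0, -0.02, 0], [0, 0, 0, 0]]
  claw: 1

```text
time_s: 17.18
tcp_pos: [0.4974, 0.03, 0.2374]
ee_rot: [[-0.148, -0.989, 0.005], [-0.989, 0.148, 0.002], [-0.002, -0.004, -1.0]]
wrist_force: [-0.1, -0.7, -0.1]
gripper_width: 1.001
gripper_force: 0.0
```

Request:
jog_arm:
  rows:
    - [[0.0245, -0.012, 0, 0], [0.0245, -0.012, 0, 0], [0.0245, -0.012, 0, 0], [0.0245, -0.012, 0, 0], [0.0245, -0.012, 0, 0], [0, 0, 0.02, 0], [0, 0, 0.025, 0], [0, 0, 0.025, 0], [0, 0, 0.025, 0], [0, 0, 0.01, 0], [0, 0, 0, 0], [0, 0, 0, 0]]
  claw: 1

```text
time_s: 18.68
tcp_pos: [0.5384, -0.1003, 0.131]
ee_rot: [[-0.148, -0.989, 0.002], [-0.989, 0.148, -0.0], [-0.0, -0.002, -1.0]]
wrist_force: [-0.5, 0.2, -0.0]
gripper_width: 0.998
gripper_force: 0.0
```

Request:
jog_arm:
  rows:
    - [[0, 0, 0, 0], [0, 0, 0, 0], [0, 0, 0, 0], [0, 0, 0, 0], [0, 0, 0, 0], [0, 0, 0, 0], [0, 0, 0, 0], [0, 0, 0, 0], [0, 0, 0, 0], [0, 0, 0, 0], [0, 0, 0, 0], [0, 0, 0, 0]]
  claw: 0

```text
time_s: 20.18
tcp_pos: [0.5373, -0.1003, 0.1302]
ee_rot: [[-0.148, -0.989, -0.001], [-0.989, 0.148, 0.0], [0.0, 0.001, -1.0]]
wrist_force: [-2.8, 0.7, 3.0]
gripper_width: 0.18
gripper_force: 30.0
```

Request:
jog_arm:
  rows:
    - [[-0.004, 0, 0, 0], [-0.006, 0, 0, 0], [-0.006, 0, 0, 0], [-0.006, 0, 0, 0], [-0.006, 0, 0, 0], [-0.004, 0, 0, 0], [-0.003, 0, 0, 0], [0, 0, 0, 0]]
  claw: 0

```text
time_s: 21.18
tcp_pos: [0.5429, -0.0652, 0.1302]
ee_rot: [[-0.148, -0.989, -0.0], [-0.989, 0.148, 0.001], [-0.001, 0.0, -1.0]]
wrist_force: [-5.3, 1.6, 3.5]
gripper_width: 0.181
gripper_force: 30.0
```

Request:
jog_arm:
  rows:
    - [[-0.001, 0, 0, 0], [-0.001, 0, 0, 0], [-0.001, 0, 0, 0], [-0.001, 0, 0, 0]]
  claw: 0

```text
time_s: 21.68
tcp_pos: [0.5434, -0.0617, 0.1302]
ee_rot: [[-0.148, -0.989, -0.001], [-0.989, 0.148, 0.0], [0.0, 0.001, -1.0]]
wrist_force: [-5.4, -0.3, 3.7]
gripper_width: 0.184
gripper_force: 30.0
```

Request:
jog_arm:
  rows:
    - [[-0.001, 0, 0, 0], [-0.001, 0, 0, 0], [-0.001, 0, 0, 0], [-0.001, 0, 0, 0]]
  claw: 0

```text
time_s: 22.18
tcp_pos: [0.544, -0.0583, 0.1302]
ee_rot: [[-0.148, -0.989, -0.001], [-0.989, 0.148, -0.001], [0.001, 0.001, -1.0]]
wrist_force: [-3.9, -4.1, 3.2]
gripper_width: 0.183
gripper_force: 30.0
```

Request:
jog_arm:
  rows:
    - [[-0.001, 0.001, 0, 0], [-0.001, 0, 0, 0], [-0.001, 0, 0, 0]]
  claw: 0

```text
time_s: 22.55
tcp_pos: [0.5443, -0.0547, 0.1302]
ee_rot: [[-0.148, -0.989, 0.001], [-0.989, 0.148, -0.0], [-0.0, -0.001, -1.0]]
wrist_force: [0.1, -3.4, -1.1]
gripper_width: 0.178
gripper_force: 30.0
```

Request:
jog_arm:
  rows:
    - [[-0.001, 0, 0, 0], [-0.001, 0, 0, 0]]
  claw: 0

```text
time_s: 22.8
tcp_pos: [0.5446, -0.0526, 0.1302]
ee_rot: [[-0.148, -0.989, 0.002], [-0.989, 0.148, 0.0], [-0.0, -0.001, -1.0]]
wrist_force: [1.2, -3.6, -3.0]
gripper_width: 0.183
gripper_force: 30.0
```

Request:
jog_arm:
  rows:
    - [[-0.0005, 0, 0, 0], [-0.0005, 0, 0, 0], [0, 0, 0, 0]]
  claw: 0

```text
time_s: 23.18
tcp_pos: [0.5448, -0.0516, 0.1302]
ee_rot: [[-0.148, -0.989, 0.002], [-0.989, 0.148, 0.0], [-0.001, -0.002, -1.0]]
wrist_force: [3.6, -3.0, -3.8]
gripper_width: 0.181
gripper_force: 30.0
```

Request:
jog_arm:
  rows:
    - [[-0.0005, 0, 0, 0], [-0.0005, 0, 0, 0], [0, 0, 0, 0]]
  claw: 0

```text
time_s: 23.55
tcp_pos: [0.5448, -0.0511, 0.1303]
ee_rot: [[-0.148, -0.989, 0.001], [-0.989, 0.148, -0.0], [0.0, -0.001, -1.0]]
wrist_force: [2.8, -6.3, -4.7]
gripper_width: 0.185
gripper_force: 30.0
```

Request:
jog_arm:
  rows:
    - [[-0.0005, 0, 0, 0], [0, 0, 0, 0]]
  claw: 0

```text
time_s: 23.8
tcp_pos: [0.5449, -0.0509, 0.1303]
ee_rot: [[-0.148, -0.989, 0.001], [-0.989, 0.148, -0.001], [0.001, -0.001, -1.0]]
wrist_force: [3.8, -7.6, -4.8]
gripper_width: 0.185
gripper_force: 30.0
```

Request:
jog_arm:
  rows:
    - [[0.0005, 0, 0, 0], [0.0005, 0, 0, 0], [0, 0, 0, 0]]
  claw: 0

```text
time_s: 24.18
tcp_pos: [0.5448, -0.0512, 0.1303]
ee_rot: [[-0.148, -0.989, 0.002], [-0.989, 0.148, 0.0], [-0.0, -0.002, -1.0]]
wrist_force: [4.0, -3.4, -5.0]
gripper_width: 0.184
gripper_force: 30.0
```

Request:
jog_arm:
  rows:
    - [[0, 0, 0, 0], [0, 0, 0, 0], [0, 0, 0, 0], [0, 0, 0, 0], [0, 0, -0.01, 0], [0, 0, -0.02, 0], [0, 0, -0.03, 0], [0, 0, -0.03, 0], [0, 0, -0.03, 0], [0.02, 0, -0.03, 0], [0.03, 0, -0.01, 0], [0.03, 0, 0, 0], [0.02, 0, 0, 0], [0, 0, 0, 0]]
  claw: 1

```text
time_s: 25.92
tcp_pos: [0.5291, -0.1511, 0.2903]
ee_rot: [[-0.15, -0.989, -0.0], [-0.989, 0.15, 0.0], [-0.0, 0.0, -1.0]]
wrist_force: [-0.6, -0.0, 0.4]
gripper_width: 1.003
gripper_force: 0.0
```

```bash
python3 - <<'E'
from h import *
s=sense();m=camera_model("wrist");im=capture("wrist");np.savez("m4.npz",**m)
b=capture("scene")[150:240,180:300,::-1]
a=im[100:260,170:400,::-1]
a=cv2.resize(a,None,fx=3.4,fy=3.4,interpolation=cv2.INTER_CUBIC);cv2.imwrite("pics/w4.png",a)
print(s["time_s"],s["tcp_pos"],s["wrist_force"],a.shape)
E
```

```text
25.925 [ 0.5291 -0.1511  0.2903] [-0.5916 -0.0222  0.407 ] (544, 782, 3)
```

View pics/w4.png

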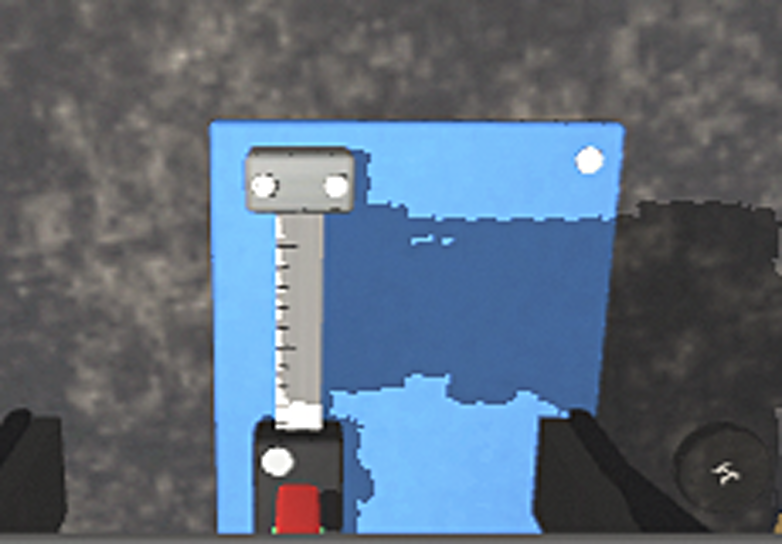

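That view only shows the near end of the caliper; the jaws are out of frame. Moving over the jaws.

Request:
jog_arm:
  rows:
    - [[-0.03, 0.005, 0, 0], [-0.03, 0.005, 0, 0], [-0.03, 0.005, 0, 0], [-0.03, 0.005, 0, 0], [-0.03, 0.005, 0, 0], [-0.03, 0.005, 0, 0], [-0.03, 0.005, 0, 0], [0, 0, 0, 0], [0, 0, 0, 0]]
  claw: 1

```text
time_s: 27.15
tcp_pos: [0.5257, 0.0631, 0.2901]
ee_rot: [[-0.147, -0.989, -0.0], [-0.989, 0.147, -0.0], [0.0, 0.0, -1.0]]
wrist_force: [0.3, -0.8, -0.8]
gripper_width: 0.998
gripper_force: 0.0
```

```bash
python3 - <<'E'
from h import *
s=sense();m=camera_model("wrist");im=capture("wrist");np.savez("m5.npz",**m)
a=im[80:240,170:400,::-1]
a=cv2.resize(a,None,fx=3.4,fy=3.4,interpolation=cv2.INTER_CUBIC);cv2.imwrite("pics/w5.png",a)
print(s["time_s"],s["tcp_pos"])
E
```

```text
27.15 [0.5257 0.0631 0.2901]
```

View pics/w5.png

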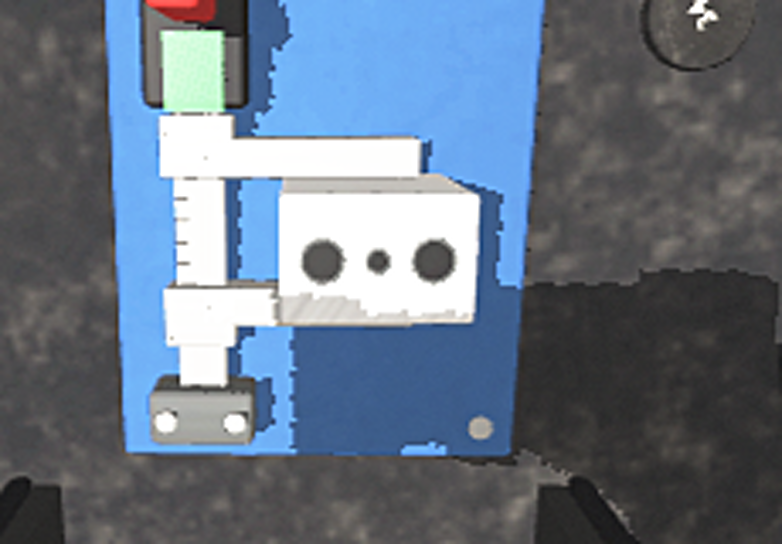

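The block stands square between the jaws. The moving face edge is at crop v≈179 and the fixed face edge at v≈287. I'll check the gap.

```bash
python3 - <<'E'
from h import *
m=dict(np.load("m5.npz"));th=np.radians(-8.55);R=np.array([[np.cos(th),-np.sin(th)],[np.sin(th),np.cos(th)]]);t=np.array([.5025,-.029])
f=lambda x,y:(170+x/3.4,80+y/3.4)
for n,p,z in [("mov root",(200,178),.036),("mov mid",(265,179),.036),("mov tip",(415,179),.036),("fix root",(200,287),.036),("fix",(255,285),.036),("blk near L",(280,194),.092),("blk near R",(480,194),.092),("far L",(278,324),.092),("far R",(474,322),.092)]:
    print(n,(world(m,f(*p),z)-t)@R*1e3)
E
```

```text
mov root [43.5306 45.7595]
mov mid [20.4315 46.0687]
mov tip [-32.8944  45.9757]
fix root [44.6008 85.0828]
fix [24.4073 84.3027]
blk near L [14.0719 45.692 ]
blk near R [-45.8299  45.5874]
far L [14.8397 85.6574]
far R [-46.1387  84.9111]
```

The gap is 39–40 mm. The block's faces lie at 45.6 and 85.3 mm, matching the jaw faces at 46 and 85, and the jaw is straight. Handing in.

```bash
python3 -c "
from station import *
print(finish_job())"
```

```text
the job is handed in; nothing more can be done
None
```

The job is handed in after about 27 s on the robot's clock: the heater block stands square on the base plate, lightly held between both jaws, with a camera-measured gap of about 39–40 mm against the nominal 40 mm thickness.

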